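# Shift the stock stop one hole along its rail

### The arm

A 6-joint arm with a two-finger parallel gripper is mounted at the origin on the work surface. World frame = base frame: x ahead of the robot, y to its left, z up, the work surface at z = 0. Lengths are in mm, angles in rad, forces in N, time in s.
With the tool pointing down it reaches from about 350 to 975 mm from the base axis. Payload 7.1 kg.
Tool frame: the origin (TCP) lies midway between the tips of the shut fingers; the grasp point (between the pads) lies 19 mm behind it; z points along the fingers, y is the line along which they close (so a half turn about z gives the same grasp; the last joint's range is limited). The gripper opens to 88 mm and grips with 3 to 60 N. Pads are 20 mm wide; open, the fingers measure 115 mm over their backs; the gripper's body (75 mm by 178 mm) begins 61 mm behind the grasp point.
Start: joints at [-1.231, 0.423, 1.63, -0, 1.089, -0.019], TCP at [219.486, -585.176, 222.675] pointing down, gripper open.
Joint ranges: [-3, 3], [-0.9, 2.11], [0.09, 2.58], [-1.31, 4.45], [0.11, 2.69], [-2.54, 2.54]. Speed limits (rad/s): [2.39, 2.39, 3.01, 3.14, 3.14, 3.14].

### API

Orientations are given as a rotation vector (axis times angle).
In Python, from workcell import ctrl gives the robot as it stands. The module is installed in compiled form; this text tells all that it offers.
- The arm moves only by the tool servo_tool, never from a script. Its argument "increments" is a list of rows, each a list of 7 numbers: the shift along the world's x, y, z in cm, then the turn, a rotation vector about the world's x, y, z in degrees, then the opening, from -1 (shut) to 1 (fully open). A call has 1 to 20 rows; each row is the pose to reach, as a shift and turn from the pose commanded when the call began; what a row does not reach only later rows make up. A row lasts 1/12 s, in which the tool goes at most 41.7 mm and 7.16 degrees, less where a joint would pass 70% of its speed; a pose out of reach is approached as far as the arm can. A call with a gripper value outside its range is refused whole. The fingers move at their own pace and stop on an object; the grip force is fixed at half the most. Time passes only in rows, so rows that repeat a pose let the fingers close. It gives the time, the measured TCP pose, the force, the opening and the grip force at its end, in the units of the state.
- ctrl.get_obs(): the state, without advancing time (a new reading comes with each control period).
- ctrl.get_image(name): name is "scene" or "top"; returns a dict with "image" (400x640x3 uint8, red, green, blue), "fx", "fy", "cx", "cy" (pixels), "k1" (the pictures are not rectified: a ray, as slopes to the right and down, at radius r is drawn at 1 + k1 r^2 times it, then the intrinsics apply), "extrinsics" (4x4, takes a point from camera to world coordinates). Camera axes: x right, y up, looking along -z (the intrinsics and any distortion apply to the point x, -y, -z); pixel columns grow to the right and rows downward; lengths in mm; the calibration is good to about 2 mm. A picture is of the moment at which its call begins. There is no depth.
- ctrl.close_job(): hands the job in; it is judged then, once.
The state is a dict: "t": time; "qpos": joint angles; "qvel": joint speeds; "joint_torque": joint torques, N m; "ee_pos": TCP position; "orientation": TCP orientation; "ft_force": force on the tool from outside, world axes, zero at the start; "moment": the same for the moment, N m; "width": finger opening in mm; "grasp_force": force on a finger pad.
Only numpy, scipy, OpenCV 4.12 (cv2) and the standard library are available. Lean on these libraries where they do the work, as an engineer would, in place of code of your own. Each camera call takes 0.05 s, during which the arm holds its last target. There are 200 camera calls.

### The job

On the stop rail, pull up the black knob of the locking pin, slide the stop to the very next hole away from the fence, and push the pin fully home in that hole. Finish while still holding the knob, keeping the pin fully home: do not let go. Leave the steel blank on the bed and the other things on the bench where they lie.

Things in the scene. Friction and masses are not known exactly. Their poses are not given: they have to be found in the camera images.
- rail: The stop rail, fixed to the bench: aluminium bed plate 160 x 360 x 12 mm, origin at the centre of its underside, z up. Over it, along the rail's y axis, runs a steel square tube 40 x 40 x 300 mm, centre line at x = -35 mm, its flat top 70 mm above the bench, with six round holes (15 mm wide, 45 mm apart) in its top at y = 112.5, 67.5, 22.5, -22.5, -67.5, -112.5 mm.
- next_hole (a point): Mouth of the hole the pin must end in, the next one away from the fence, on the tube's top (rail frame x = -35, y = -22.5, z = 70 mm).
- fence (a point): Top centre of the fence: the low dark steel block, 85 x 16 x 42 mm, standing across the bed at its +y end.
- stop (a joint): The stop: dark steel sleeve astride the tube (60 mm across it, 50 mm along it, top 83.5 mm above the bench), with a plate reaching over the bed. Value in m: 0 with its pin at the hole at rail y = +22.5 mm, where it starts; grows away from the fence (rail -y); 0.045 is the next hole. Friction about 2.5 N, stays where left. Locked, with 2.5 mm play each way, while the pin is in a hole.
- plunger (a joint): The locking pin, vertical through the sleeve, 10 mm thick, round tip. Value in m: 0 fully down (tip 13 mm below the tube's top), 0.018 pulled right up; clear of the hole from 0.013. No spring: it is stiff (about 4 N), stays where left, must be pulled up and pushed down. Away from a hole it lands on the tube's top and goes no further.
- knob: Round black knob on the pin, rising, sinking and sliding with it; origin on its upright axis, 121 mm above the bench when the pin is fully down. 32 mm across from 9 mm below to 9 mm above the origin; underside at -14, top at +12 mm. Beneath it a steel bush 26 mm across, top 99.5 mm above the bench. Its sides are free all round, to grip from above.
- blank: Flat steel blank, 32 x 94 x 16 mm, loose on the bed between fence and stop plate; origin at the centre of its underside. To be left alone.
- vblock: Steel V-block, 60 x 50 x 45 mm, loose on the bench; origin at the centre of its underside. To be left alone.
- oil: Plain aluminium can, 60 mm across and 130 mm high, upright on the bench; origin at the centre of its underside. To be left alone.
- hammer: Hammer with a wooden handle lying on the bench; origin on its underside. To be left alone.

How it is judged (in metres and radians):
On the way, in this order (a step that is already met when the one before it is completed fails the run):
1. the pin is pulled clear of its first hole (value of joint plunger above 0.011 m and value of joint stop between -0.02 and 0.02 m), for 0.05 s.
2. the pin is fully home in the next hole away from the fence (value of joint stop between 0.041 and 0.049 m and value of joint plunger below 0.002 m), for 0.2 s.
At the end, for the whole second after the job is handed in: The stop stands at the next hole away from the fence (joint stop 0.045 m, within 4 mm), the pin is fully home (joint plunger under 2 mm), and the fingers still hold the knob (contact force over 3 N) (all of step 2 and contact force between the fingers and knob above 3 N); the arm keeps its last pose, push and grip.
It fails at once if the steel blank on the bed is moved more than 30 mm (distance of blank from where it was at the start of the episode above 0.03 m).
It fails at once if the V-block is moved more than 30 mm (distance of vblock from where it was at the start of the episode above 0.03 m).
It fails at once if the can is moved more than 30 mm (distance of oil from where it was at the start of the episode above 0.03 m).
It fails at once if the hammer is moved more than 30 mm (distance of hammer from where it was at the start of the episode above 0.03 m).
It also fails if it takes over 32 s, if anything falls off the work surface, if the arm or the gripper's body presses on something with over 40 N, if the wrist force passes 120 N, or if a joint passes its speed limit or range.

## Working session

There is one attempt and no reset: what is moved stays moved. The work goes in short steps, Python scripts to look and compute and a tool call to move; the robot and the scene stay as the last step left them, time stands still between calls to the robot, and variables do not carry over. Pictures are saved under pics/ and viewed, at most 10 in all, crops included, and the job is handed in when it is done.

Besides the shell and the picture viewer there is one more tool, called by a JSON object that holds its "api" and its "payload". servo_tool: Moves the arm, as the interface text tells. Its arguments: {"type":"object","properties":{"increments":{"type":"array","items":{"type":"array","items":{"type":"number"}}}},"required":["increments"]}

```bash
mkdir -p pics
cat > h.py <<'E'
import numpy as np, cv2
from workcell import ctrl
def grab(n):
    return ctrl.get_image(n)
def ray(d,u,v):
    k=d["k1"]; a=np.array([(u-d["cx"])/d["fx"],(v-d["cy"])/d["fy"]]); s=a.copy()
    for _ in range(20): s=a/(1+k*(s@s))
    T=np.array(d["extrinsics"]); r=T[:3,:3]@np.array([s[0],-s[1],-1]); return T[:3,3],r/np.linalg.norm(r)
def plane(d,u,v,z):
    o,r=ray(d,u,v); return o+r*(z-o[2])/r[2]
def cross(a,b):
    (o1,r1),(o2,r2)=a,b
    t=np.linalg.lstsq(np.c_[r1,-r2],o2-o1,rcond=None)[0]; p,q=o1+r1*t[0],o2+r2*t[1]
    return (p+q)/2,np.linalg.norm(p-q)
E
python3 - <<'E'
from h import *
for n in("scene","top"):
    d=grab(n); cv2.imwrite(f"pics/{n}0.png",d["image"][:,:,::-1]); print(n,d["fx"],d["k1"],np.round(d["extrinsics"],3).tolist())
o=ctrl.get_obs(); print(o["orientation"],o["width"],o["t"])
E
```

```text
scene 362.1249523064425 -0.04747758130705071 [[-0.155, -0.783, 0.602, 1127.477], [0.988, -0.112, 0.109, 113.759], [-0.018, 0.612, 0.791, 858.353], [0.0, 0.0, 0.0, 1.0]]
top 361.858880362271 -0.069874090515578 [[0.013, 0.997, -0.082, 440.291], [-1.0, 0.015, 0.016, 5.608], [0.017, 0.082, 0.996, 1293.848], [0.0, 0.0, 0.0, 1.0]]
[-3.08977368e+00 -5.60387583e-01  3.45166063e-04] 87.56817562704725 0.1
```

View pics/scene0.png

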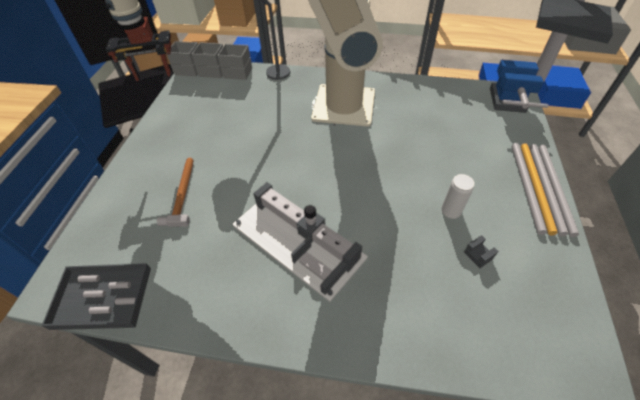

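View pics/top0.png

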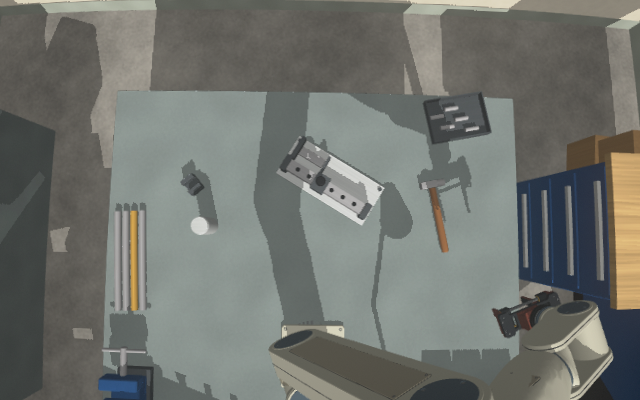

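The scene view shows the knob near (310,212) and the dark fence near (345,265). In the top view the knob is near (320,181), the fence near (295,150), and the tube holes run to the lower right. I'll zoom in on both.

Run:
```python
from h import *
a=cv2.imread("pics/scene0.png")[180:300,230:370]; b=cv2.imread("pics/top0.png")[130:230,270:390]
a=cv2.resize(a,None,fx=3.3,fy=3.3,interpolation=cv2.INTER_CUBIC)[:396]; b=cv2.resize(b,None,fx=3.3,fy=3.3,interpolation=cv2.INTER_CUBIC)
c=np.zeros((400,800,3),np.uint8); c[:min(396,a.shape[0]),:400]=a[:,:400]; c[:b.shape[0],400:400+b.shape[1]]=b[:,:400]
cv2.imwrite("pics/crop.png",c)
```

```text
(no output)
```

View pics/crop.png

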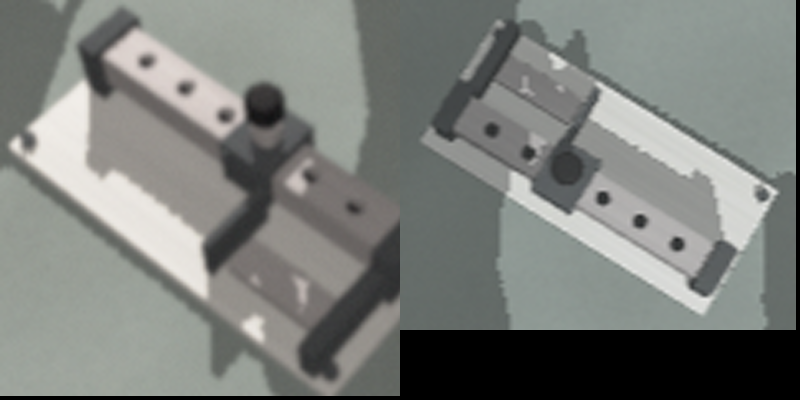

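The crop shows the knob at (265,103) in the scene half and (567,168) in the top half. The top-half holes are at (492,130) and (528,152) on the fence side, then (603,197), (640,221) and (677,244). The scene-half holes are at (147,61), (185,88), (226,116), (310,176) and (354,208).

Run:
```python
from h import *
from scipy.spatial.transform import Rotation as R
ds,dt=grab("scene"),grab("top")
f=lambda x,o:(x+.5)/3.3-.5+o
S=lambda x,y:(f(x,230),f(y,180)); T=lambda x,y:(f(x-400,270),f(y,130))
ys=np.array([112.5,67.5,-22.5,-67.5,-112.5])
for d,F,P in((dt,T,[(492,130),(528,152),(603,197),(640,221),(677,244)]),(ds,S,[(354,208),(310,176),(226,116),(185,88),(147,61)])):
    p=np.array([plane(d,*F(*q),70)[:2] for q in P])
    A=np.c_[ys,np.ones(5)]; c=np.linalg.lstsq(A,p,rcond=None)[0]
    print("scale",np.linalg.norm(c[0]),"ydir deg",np.degrees(np.arctan2(c[0,1],c[0,0])),"start",c[0]*22.5+c[1],"res",np.abs(A@c-p).max())
print(cross(ray(ds,*S(265,103)),ray(dt,*T(567,168))), plane(ds,*S(265,103),123),plane(dt,*T(567,168),130))
o=ctrl.get_obs(); print(o["ee_pos"]); print(R.from_rotvec(o["orientation"]).as_matrix().round(3));
```

```text
scale 0.9999714433780916 ydir deg 59.05463577284648 start [598.84585869 -15.7225535 ] res 0.8793217027088076
scale 1.0021208042764869 ydir deg 58.50706790774956 start [603.15579692 -16.6163616 ] res 0.5200262087505934
(array([599.11941398, -16.17227426, 122.05538495]), np.float64(0.14986248345098754)) [599.80857497 -16.07966394 123.        ] [598.02860272 -15.95143865 130.        ]
[ 219.36437459 -584.88187222  222.20480896]
[[ 0.936  0.351 -0.   ]
 [ 0.351 -0.936  0.001]
 [-0.    -0.001 -1.   ]]
```

{"api": "servo_tool", "payload": {"increments": [[38.05, 56.9, -2.3, 0, 0, 128.2, 1], [38.05, 56.9, -2.3, 0, 0, 128.2, 1], [38.05, 56.9, -2.3, 0, 0, 128.2, 1], [38.05, 56.9, -2.3, 0, 0, 128.2, 1], [38.05, 56.9, -2.3, 0, 0, 128.2, 1], [38.05, 56.9, -2.3, 0, 0, 128.2, 1], [38.05, 56.9, -2.3, 0, 0, 128.2, 1], [38.05, 56.9, -2.3, 0, 0, 128.2, 1], [38.05, 56.9, -2.3, 0, 0, 128.2, 1], [38.05, 56.9, -2.3, 0, 0, 128.2, 1], [38.05, 56.9, -2.3, 0, 0, 128.2, 1], [38.05, 56.9, -2.3, 0, 0, 128.2, 1], [38.05, 56.9, -2.3, 0, 0, 128.2, 1], [38.05, 56.9, -2.3, 0, 0, 128.2, 1], [38.05, 56.9, -2.3, 0, 0, 128.2, 1], [38.05, 56.9, -2.3, 0, 0, 128.2, 1], [38.05, 56.9, -2.3, 0, 0, 128.2, 1], [38.05, 56.9, -2.3, 0, 0, 128.2, 1], [38.05, 56.9, -2.3, 0, 0, 128.2, 1], [38.05, 56.9, -2.3, 0, 0, 128.2, 1]]}}

```text
t: 1.87
ee_pos: [599.7, -16.0, 199.3]
orientation: [-0.85, -3.024, 0.0]
ft_force: [0.0, -0.3, -0.6]
width: 88.1
grasp_force: 0.0
```

Run:
```python
from h import *
from scipy.spatial.transform import Rotation as R
d=grab("scene"); cv2.imwrite("pics/s1.png",cv2.resize(d["image"][120:300,210:400,::-1],None,fx=3,fy=3,interpolation=cv2.INTER_CUBIC))
o=ctrl.get_obs(); print(o["t"],o["ee_pos"],o["qpos"],R.from_rotvec(o["orientation"]).as_matrix().round(3))
```

```text
1.9167 [599.57421717 -16.44549751 199.48392484] [-4.72274044e-02  4.13779001e-01  1.70521992e+00 -8.07668034e-05
  1.02317313e+00 -1.06882765e+00] [[-0.853  0.522 -0.001]
 [ 0.522  0.853 -0.   ]
 [ 0.    -0.    -1.   ]]
```

View pics/s1.png

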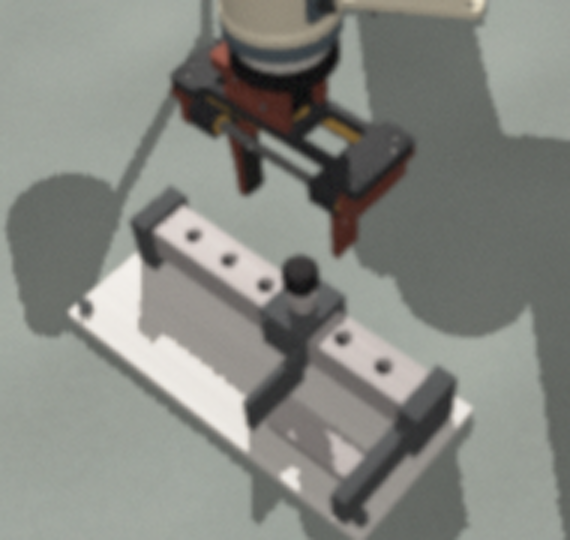

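The open fingers straddle the knob along the rail, with tips at (250,185) and (343,250) and the knob at (300,270). Next I descend and grip.

{"api": "servo_tool", "payload": {"increments": [[0, 0, -2.5, 0, 0, 0.3, 1], [0, 0, -5, 0, 0, 0.3, 1], [0, 0, -7, 0, 0, 0.3, 1], [0, 0, -8.5, 0, 0, 0.3, 1], [0, 0, -9.6, 0, 0, 0.3, 1], [0, 0, -9.6, 0, 0, 0.3, 1], [0, 0, -9.6, 0, 0, 0.3, -0.1], [0, 0, -9.6, 0, 0, 0.3, -0.2], [0, 0, -9.6, 0, 0, 0.3, -1], [0, 0, -9.6, 0, 0, 0.3, -1], [0, 0, -9.6, 0, 0, 0.3, -1], [0, 0, -9.6, 0, 0, 0.3, -1], [0, 0, -9.6, 0, 0, 0.3, -1], [0, 0, -9.6, 0, 0, 0.3, -1]]}}

```text
t: 3.08
ee_pos: [600.1, -16.1, 103.8]
orientation: [0.838, 3.028, 0.0]
ft_force: [0.6, 0.1, 0.4]
width: 38.0
grasp_force: 0.0
```

{"api": "servo_tool", "payload": {"increments": [[0, 0, 0, 0, 0, 0, -1], [0, 0, 0, 0, 0, 0, -1], [0, 0, 0, 0, 0, 0, -1], [0, 0, 0, 0, 0, 0, -1], [0, 0, 0, 0, 0, 0, -1], [0, 0, 0, 0, 0, 0, -1]]}}

```text
t: 3.58
ee_pos: [600.0, -16.2, 103.7]
orientation: [-0.838, -3.028, 0.0]
ft_force: [-0.3, -0.8, 2.1]
width: 30.9
grasp_force: 30.0
```

{"api": "servo_tool", "payload": {"increments": [[0, 0, 0.3, 0, 0, 0, -1], [0, 0, 0.6, 0, 0, 0, -1], [0, 0, 0.9, 0, 0, 0, -1], [0, 0, 1.2, 0, 0, 0, -1], [0, 0, 1.4, 0, 0, 0, -1], [0, 0, 1.6, 0, 0, 0, -1], [0, 0, 1.6, 0, 0, 0, -1], [0, 0, 1.6, 0, 0, 0, -1], [0, 0, 1.6, 0, 0, 0, -1]]}}

```text
t: 4.33
ee_pos: [600.0, -16.2, 120.1]
orientation: [0.838, 3.028, -0.0]
ft_force: [-1.6, -1.1, 2.4]
width: 30.8
grasp_force: 30.0
```

Run:
```python
from h import *
d=grab("scene"); cv2.imwrite("pics/s2.png",cv2.resize(d["image"][140:280,230:380,::-1],None,fx=4,fy=4,interpolation=cv2.INTER_CUBIC))
```

```text
(no output)
```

View pics/s2.png

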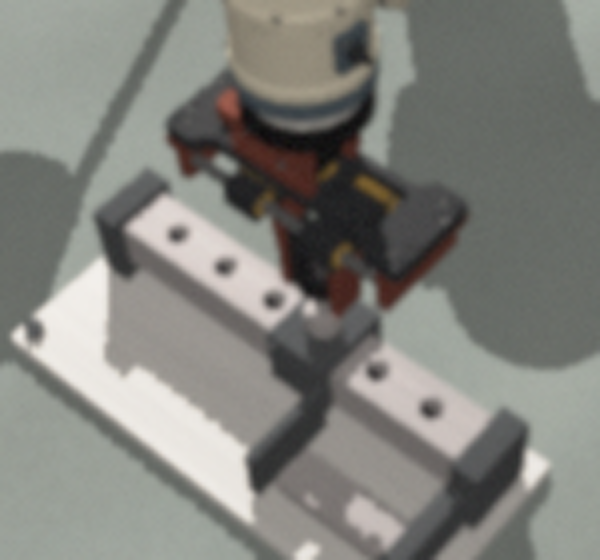

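The fingers hold the knob raised above the bush at about (325,315), with the sleeve still at its starting hole. I'll slide a little and check the force for blocking.

{"api": "servo_tool", "payload": {"increments": [[-0.13, -0.21, 0, 0, 0, 0, -1], [-0.26, -0.43, 0, 0, 0, 0, -1], [-0.39, -0.64, 0, 0, 0, 0, -1], [-0.52, -0.86, 0, 0, 0, 0, -1], [-0.52, -0.86, 0, 0, 0, 0, -1]]}}

```text
t: 4.8
ee_pos: [594.7, -25.1, 119.9]
orientation: [0.838, 3.027, -0.0]
ft_force: [-1.0, 1.4, 3.0]
width: 31.1
grasp_force: 30.0
```

{"api": "servo_tool", "payload": {"increments": [[-0.26, -0.43, 0, 0, 0, 0, -1], [-0.52, -0.86, 0, 0, 0, 0, -1], [-0.78, -1.28, 0, 0, 0, 0, -1], [-1.04, -1.71, 0, 0, 0, 0, -1], [-1.3, -2.14, 0, 0, 0, 0, -1], [-1.56, -2.57, 0, 0, 0, 0, -1], [-1.81, -2.99, 0, 0, 0, 0, -1], [-1.81, -2.99, 0, 0, 0, 0, -1], [-1.81, -2.99, 0, 0, 0, 0, -1]]}}

```text
t: 5.55
ee_pos: [576.3, -55.8, 119.7]
orientation: [-0.838, -3.028, 0.002]
ft_force: [0.0, -3.3, 4.1]
width: 30.9
grasp_force: 30.0
```

Run:
```python
from h import *
d=grab("scene"); cv2.imwrite("pics/s3.png",cv2.resize(d["image"][140:280,230:380,::-1],None,fx=4,fy=4,interpolation=cv2.INTER_CUBIC))
```

```text
(no output)
```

View pics/s3.png

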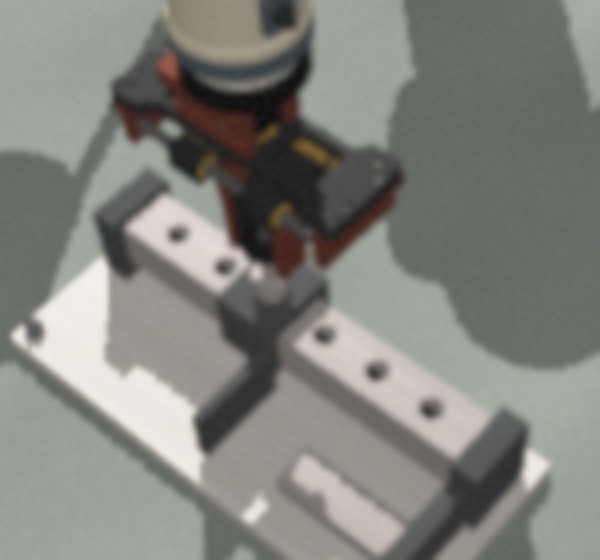

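The sleeve has moved one pitch: the old hole shows at (325,335) and the bush is at (270,285). Now I push the pin down.

{"api": "servo_tool", "payload": {"increments": [[0, 0, -0.2, 0, 0, 0, -1], [0, 0, -0.4, 0, 0, 0, -1], [0, 0, -0.6, 0, 0, 0, -1], [0, 0, -0.7, 0, 0, 0, -1], [0, 0, -0.8, 0, 0, 0, -1], [0, 0, -0.8, 0, 0, 0, -1]]}}

```text
t: 6.1
ee_pos: [576.8, -54.7, 111.3]
orientation: [0.838, 3.028, -0.0]
ft_force: [2.1, -3.5, -0.4]
width: 31.1
grasp_force: 30.0
```

{"api": "servo_tool", "payload": {"increments": [[0, 0, -0.2, 0, 0, 0, -1], [0, 0, -0.4, 0, 0, 0, -1], [0, 0, -0.6, 0, 0, 0, -1], [0, 0, -0.8, 0, 0, 0, -1], [0, 0, -0.85, 0, 0, 0, -1], [0, 0, -0.85, 0, 0, 0, -1], [0, 0, -0.85, 0, 0, 0, -1]]}}

```text
t: 6.68
ee_pos: [577.0, -54.6, 103.6]
orientation: [0.838, 3.027, 0.0]
ft_force: [0.0, -2.4, 8.4]
width: 31.2
grasp_force: 30.0
```

{"api": "servo_tool", "payload": {"increments": [[0, 0, -0.05, 0, 0, 0, -1], [0, 0, -0.1, 0, 0, 0, -1], [0, 0, -0.15, 0, 0, 0, -1], [0, 0, -0.15, 0, 0, 0, -1], [0, 0, -0.15, 0, 0, 0, -1]]}}

```text
t: 7.1
ee_pos: [577.3, -54.4, 103.5]
orientation: [0.838, 3.026, 0.001]
ft_force: [-2.7, 0.2, 20.0]
width: 30.6
grasp_force: 30.0
```

Run:
```python
from h import *
d=grab("scene"); cv2.imwrite("pics/s4.png",cv2.resize(d["image"][140:280,230:380,::-1],None,fx=4,fy=4,interpolation=cv2.INTER_CUBIC))
o=ctrl.get_obs(); print(o["ee_pos"],o["ft_force"],o["grasp_force"])
```

```text
[577.34665765 -54.37380844 103.48103584] [-3.7572524  -1.26675553 20.38193563] 30.00331887486027
```

View pics/s4.png

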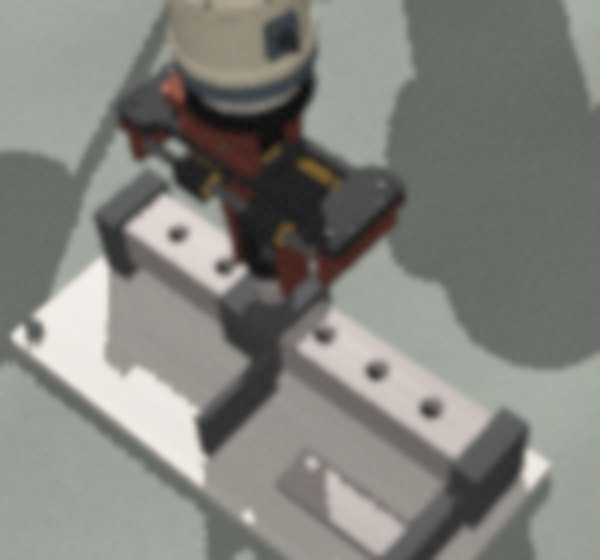

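The fingers are lower around the bush, and the pin meets a firm stop (20 N) at 103.5 mm, matching its home height at the start (103.7 mm). The grip is still 30 N, so I'm handing in.

```bash
python3 -c "
from workcell import ctrl
print(ctrl.close_job())"
```

```text
the job is handed in; nothing more can be done
None
```

I pulled the pin, slid the stop one hole away from the fence, pushed the pin home against a firm stop and handed the job in with the knob still gripped at 30 N; the hand-in did not return a verdict.

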